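# Put the ticket printer back into service

### The job

The kitchen's order-ticket printer has just been given a fresh paper roll: push its raised cover down until it is fully shut, then switch the power box beside it on by pressing the raised end of its rocker fully down, then press the printer's long bar-shaped feed key all the way down, keep it down for at least one second and let it come up again. Do it in that order, by pressing and pushing only: do not lift or shift the power box, do not press the small round key, and leave the other things on the table where they are.

Things in the scene. Friction and masses are not known exactly. Their poses are not given: they have to be found in the camera images.
- printer: black ticket printer fixed to the table, 200 mm (its x) by 150 mm (its y). Origin at the centre of its underside; its -x side is the front, towards the robot. The front 68 mm is a flat deck 85 mm high that carries the two keys; behind it is the cover, whose top is 119 mm high when shut.
- cover (a joint): hinge angle of the printer's cover: 0 = fully shut (the hard stop), grows as it opens, at most 1.0 rad; starts raised by 0.5 to 0.85. Stiff hinge: stays where it is left, 1.5 to 3 N at the front edge moves it. It has no catch.
- cover_hinge (a point): point on the cover's hinge line (which runs along the printer's y), in the middle, at printer x = +97 mm, 89 mm above the table.
- cover_push (a point): point on the cover's outer (upper) face, on its middle line, 22 mm from its free front edge. It moves with the cover; in the cover's frame, which coincides with the printer's directions when shut, it lies at x = -105 mm, z = +30 mm from the hinge. The cover is a 150 mm wide, 127 mm long flat shell with its hinge away from the robot.
- feed_key_top (a point): centre of the top of the feed key: the long bar-shaped grey key on the deck, 24 mm (printer x) by 50 mm (printer y), top 94 mm above the table when up. Lies at printer x = -68, y = -30 mm; the front of the shut cover is 38 mm behind its centre.
- feed_key (a joint): travel of the feed key: 0 = up, 0.005 m = fully down. Spring return; starts to move at 1.5 N, fully down at 5 N.
- round_key_top (a point): centre of the top of the small round grey key, 22 mm diameter, on the deck at printer x = -68, y = +45 mm. Not to be pressed.
- round_key (a joint): travel of the round key: 0 = up, 0.005 m = fully down. Not to be pressed.
- power_box: grey power box, 110 mm (its x) by 80 mm (its y) by 45 mm tall, 0.6 to 1.1 kg, standing loose on the table at either side of the printer and turned any way. Origin at the centre of its underside. A light grey paddle rocker is on its top.
- rocker_pivot (a point): the rocker's pivot, at the centre of the power box, 52 mm above the table; the pivot line runs along the box's y.
- rocker_end (a point): point on the top face of the rocker's raised half, 18 mm from the pivot, on the box's +x side. The rocker is 32 mm wide and has two 26 mm long halves, 6 mm thick, in a shallow V. Switched off, the +x half sticks up by 0.4 rad and the other is level; switched on, the +x half is level with its top 55 mm above the table and the other sticks up.
- rocker (a joint): angle of the rocker: 0 = off, 0.4 rad = fully on. Stays where it is left; about 3 to 5 N on the raised half moves it.
- timer: white box-shaped kitchen timer, 85 x 75 x 28 mm, loose; origin at the centre of its underside. Leave it alone.
- spare_roll: spare paper roll standing on end, 60 mm diameter, 80 mm tall, loose; origin at the centre of its underside. Leave it alone.
- pen: black pen lying down, 11 mm thick, about 140 mm long, loose. Leave it alone.
- sauce_bottle: clear sauce bottle with white cap, 56 mm diameter, 170 mm tall, loose; origin under its centre. Leave it alone.
- shaker: steel shaker, 46 mm diameter, 75 mm tall, loose; origin under its centre. Leave it alone.
- prep_bowl: small steel bowl, 110 mm diameter, 50 mm tall, loose; origin under its centre. Leave it alone.
- ramekin: white ceramic ramekin, 72 mm diameter, 40 mm tall, loose; origin under its centre. Leave it alone.
Things that resemble listed ones, but are neither listed nor needed, are in the scene too. What is shaped like the power_box but green or yellow is not meant. There is more than one size of the printer; the job needs the larger.

How it is judged (in metres and radians):
On the way, in this order (a step that is already met when the one before it is completed fails the run):
1. the printer's cover is pushed fully shut (value of joint cover below 0.04 rad), for 0.2 s.
2. the power box is switched on, with the cover shut (value of joint cover below 0.04 rad and value of joint rocker above 0.33 rad), for 0.1 s.
3. the feed key is kept down for about a second, with the cover shut and the power on (all of step 2 and value of joint feed_key above 0.0035 m), for 0.9 s.
At the end, for the whole second after the job is handed in: the cover is shut (within 0.04 rad, 5 mm at its front edge), the rocker is on (at least 0.33 of 0.4 rad), both keys are up (within 1.5 mm) and the power box stands flat and still on the table (all of step 2 and value of joint each of feed_key, round_key below 0.0015 m and height (world z) of power_box below 0.008 m and angle between power_box's own z axis and vertical below 0.05 rad and linear speed of power_box below 0.02 m/s); the robot touches nothing.
It fails at once if the power is switched on while the cover is still open (value of joint rocker above 0.25 rad and value of joint cover above 0.06 rad).
It fails at once if the feed key is pressed before the cover is shut and the power on (value of joint feed_key above 0.003 m and (value of joint rocker below 0.3 rad or value of joint cover above 0.06 rad)).
It fails at once if the round key is pressed (value of joint round_key above 0.003 m).
It fails at once if the power box is lifted, tipped or shifted by more than 40 mm (distance of power_box from where it was at the start of the episode above 0.04 m or height (world z) of power_box above 0.01 m or angle between power_box's own z axis and vertical above 0.15 rad).
It fails at once if another thing on the table is moved by more than 30 mm (distance of any of timer, spare_roll, pen, sauce_bottle, shaker, prep_bowl, ramekin from where it was at the start of the episode above 0.03 m).
It also fails if it takes over 58 s, if anything falls off the work surface, if the arm or the gripper's body presses on something with over 40 N, if the wrist force passes 120 N, or if a joint passes its speed limit or range.

### The arm

A 7-joint arm with a two-finger parallel gripper is mounted at the origin on the work surface. World frame = base frame: x ahead of the robot, y to its left, z up, the work surface at z = 0. Lengths are in mm, angles in rad, forces in N, time in s.
With the tool pointing down it reaches from about 425 to 800 mm from the base axis. Payload 8.3 kg.
Tool frame: the origin (TCP) lies at the very end of the fingers, on their centre line; the grasp point (between the pads) lies 19 mm behind it; z points along the fingers, x is the direction in which the jaws open and shut, and the axes are right-handed (so a half turn about z gives the same grasp; the last joint's range is limited). The gripper opens to 85 mm and grips with 20 to 120 N. Pads are 22 mm wide; open, the fingers measure 114 mm over their backs; the gripper's body (76 mm by 85 mm) begins 54 mm behind the grasp point. The pads swing forward as they close: fully open they stand 13 mm farther back than shut.
Start: joints at [1.222, 0.383, 0.016, 1.37, -0.006, 1.388, -0.046], TCP at [176.241, -599.618, 231.279] pointing down, gripper open.
Joint ranges: [-2.95, 2.95], [-0.25, 2.06], [-1.52, 1.56], [0.18, 2.33], [-1.44, 4.58], [0.02, 2.06], [-3.01, 3.01]. Speed limits (rad/s): [2.39, 2.39, 3.01, 3.01, 3.14, 3.14, 3.14].

### API

Orientations are given as a rotation vector (axis times angle).
In Python, from cell import * gives the robot as it stands.
- The arm moves only by the tool play_rows, never from a script. Its argument "rows" is one flat list of numbers, 7 for each row, row after row: the shift along the tool's x, y, z in cm, then the turn, a rotation vector about the tool's x, y, z in rad, then the finger opening in cm, from 0 to 8.54. In form: [x, y, z, wx, wy, wz, claw, x, y, z, wx, wy, wz, claw, ...]. A call has 1 to 8 rows; each row is the pose to reach, as a shift and turn from the pose measured when the call began, along the tool's axes at that moment; what a row does not reach only later rows make up. A row lasts 1/12 s, in which the tool goes at most 41.7 mm and 7.16 degrees, less where a joint would pass 70% of its speed; a pose out of reach is approached as far as the arm can. A call with a gripper value outside its range is refused whole. The fingers move at their own pace and stop on an object; "squeeze" is the grip in N (left out, the last holds). Time passes only in rows, so rows that repeat a pose let the fingers close. It gives the time, the measured TCP pose, the force and the opening at its end, in the units of the state.
- get_obs(): the state, without advancing time (a new reading comes with each control period).
- capture(name): name is "scene" or "top"; returns the picture (420x560x3 uint8, blue, green, red); there is no depth.
- get_calibration(name): a dict with "fx", "fy", "cx", "cy" (pixels), "k1" (the pictures are not rectified: a ray, as slopes to the right and down, at radius r is drawn at 1 + k1 r^2 times it, then the intrinsics apply), "world_to_cam" (4x4, takes a point from world to camera coordinates). Camera axes: x right, y up, looking along -z (the intrinsics and any distortion apply to the point x, -y, -z); pixel columns grow to the right and rows downward; lengths in mm; the calibration is good to about 2 mm. A picture is of the moment at which its call begins. get_calibration takes no time and is no camera call.
- close_job(): hands the job in, once; it reports no verdict.
The state is a dict: "t": time; "joints": joint angles; "qvel": joint speeds; "tau": joint torques, N m; "position": TCP position; "orientation": TCP orientation; "wrist_force": force on the tool from outside, world axes, zero at the start; "moment": the same for the moment, N m; "opening": finger opening in mm.
Only numpy, scipy, OpenCV 4.12 (cv2) and the standard library are available. Lean on these libraries where they do the work, as an engineer would, in place of code of your own. Each camera call takes 0.05 s, during which the arm holds its last target.

## Working session

There is one attempt and no reset: what is moved stays moved. The work goes in short steps, Python scripts to look and compute and a tool call to move; the robot and the scene stay as the last step left them, time stands still between calls to the robot, and variables do not carry over. Pictures are saved under pics/ and viewed, and the job is handed in when it is done.

Besides the shell and the picture viewer there is one more tool, called as name(argument=value, ...), one argument or row to a line, values as JSON. play_rows: Moves the arm, as the interface text tells. Its arguments: {"type":"object","properties":{"rows":{"type":"array","items":{"type":"number"}},"squeeze":{"type":"number"}},"required":["rows"]}

```bash
ls; mkdir -p pics; python3 - <<'E'
from cell import *
import cv2
o=get_obs(); print(o)
for n in("scene","top"):
    im=capture(n); cv2.imwrite(f"pics/{n}0.png",im); c=get_calibration(n); print(n,c)
E
```

```text
pics
{'t': 0.0, 'joints': array([ 1.22208274,  0.38429245,  0.01637006,  1.37115622, -0.00629358,
        1.38818803, -0.0465093 ]), 'qvel': array([-1.81354381e-03,  1.17789291e-03, -1.23137942e-03, -9.45965763e-04,
        1.97957968e-05, -1.02181854e-03,  9.24918093e-04]), 'tau': array([-6.13612447e-04, -6.27599859e+01,  8.43816251e-01, -3.71824515e+01,
        1.66156178e-02,  1.42387781e-02, -1.39642819e-05]), 'position': array([ 176.10467912, -599.15519862,  230.24405978]), 'orientation': array([-2.51430209,  1.88164655,  0.00254741]), 'wrist_force': array([ 0.51567977,  0.5851098 , -0.45652875]), 'moment': array([ 0.00385022, -0.01015798, -0.01620781]), 'opening': 85.32803883791146}
scene {'fx': 461.70497341508286, 'fy': 461.70497341508286, 'cx': 274.26451515683726, 'cy': 210.39087035192185, 'k1': -0.11686635021674023, 'world_to_cam': array([[ 9.33870900e-02,  9.95629373e-01,  1.00110892e-03,
         1.01503090e+01],
       [-8.53955039e-01,  7.95814012e-02,  5.14225235e-01,
         3.27987126e+02],
       [ 5.11898079e-01, -4.88769003e-02,  8.57654596e-01,
        -1.63858227e+03],
       [ 0.00000000e+00,  0.00000000e+00,  0.00000000e+00,
         1.00000000e+00]])}
top {'fx': 536.7692350304717, 'fy': 536.7692350304717, 'cx': 285.2597853664181, 'cy': 200.9022129157725, 'k1': -0.06151214791967219, 'world_to_cam': array([[ 2.67639316e-02, -9.99636635e-01,  3.20767396e-03,
        -4.19132111e+01],
       [ 9.92423334e-01,  2.69554556e-02,  1.19872140e-01,
        -4.48107676e+02],
       [-1.19915047e-01, -2.48792869e-05,  9.92784156e-01,
        -1.34159109e+03],
       [ 0.00000000e+00,  0.00000000e+00,  0.00000000e+00,
         1.00000000e+00]])}
```

View pics/scene0.png

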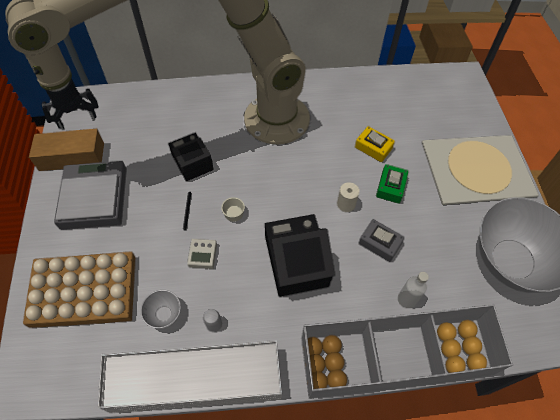

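View pics/top0.png

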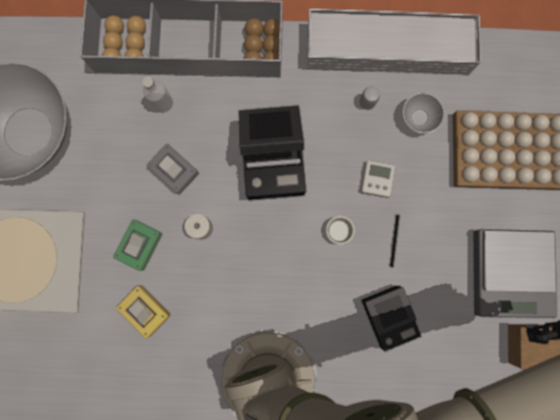

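The scene picture shows the large printer near (298,255), the grey power box near (382,240) and the spare roll near (348,197). In the top picture the printer is near (272,150), the box near (172,168) and the roll near (197,226). I'll zoom in next.

```bash
python3 - <<'E'
import cv2
im=cv2.imread("pics/top0.png")[95:215,140:320]
cv2.imwrite("pics/top0z.png",cv2.resize(im,None,fx=4.4,fy=4.4,interpolation=cv2.INTER_CUBIC))
im=cv2.imread("pics/scene0.png")[200:310,250:415]
cv2.imwrite("pics/scene0z.png",cv2.resize(im,None,fx=4.8,fy=4.8,interpolation=cv2.INTER_CUBIC))
E
```

```text
(no output)
```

View pics/top0z.png

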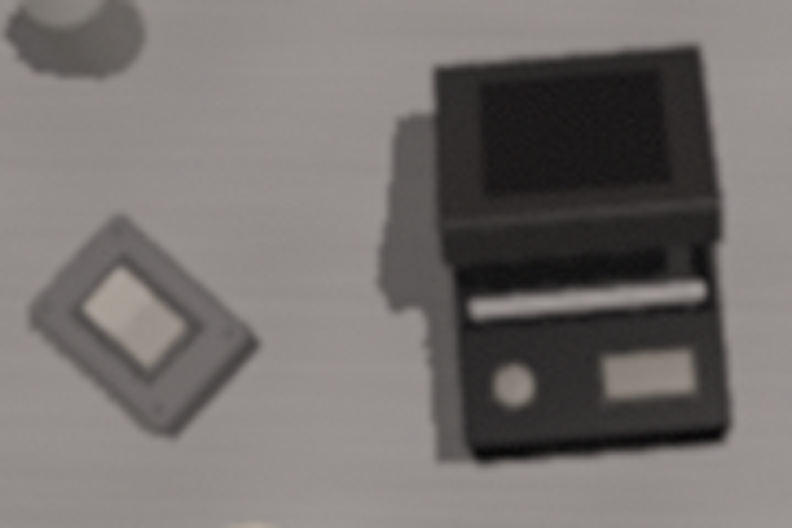

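View pics/scene0z.png

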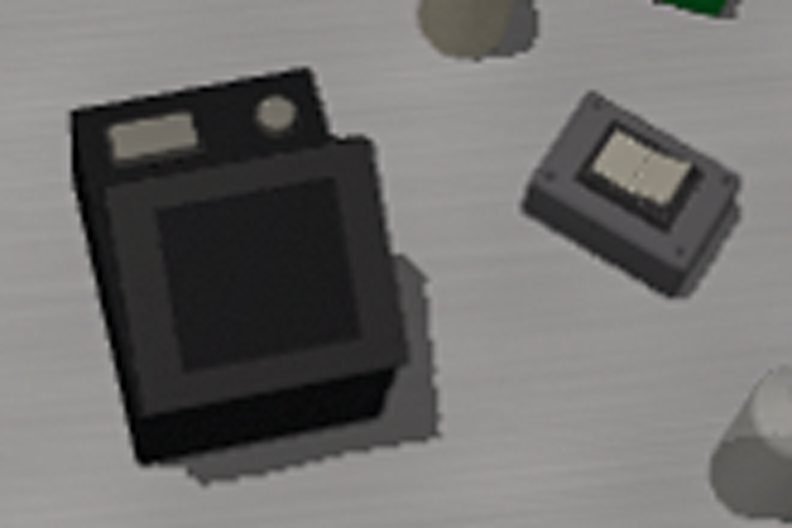

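```bash
cat > h.py <<'E'
import numpy as np, cv2
from cell import *
from scipy.optimize import least_squares
from scipy.spatial.transform import Rotation as R
def proj(name,P):
    c=get_calibration(name); P=np.atleast_2d(P); q=P@c["world_to_cam"][:3,:3].T+c["world_to_cam"][:3,3]
    a=q[:,0]/-q[:,2]; b=-q[:,1]/-q[:,2]; s=1+c["k1"]*(a*a+b*b)
    return np.c_[c["cx"]+c["fx"]*a*s, c["cy"]+c["fy"]*b*s]
def zt(p,o,f): return (np.array(p,float)+.5)/f-.5+np.array(o)
def pw(p,L):  # local->world with x,y,yaw
    c,s=np.cos(p[2]),np.sin(p[2]); L=np.atleast_2d(L)
    return np.c_[p[0]+c*L[:,0]-s*L[:,1],p[1]+s*L[:,0]+c*L[:,1],L[:,2]]
def cov(L,a): # cover frame rel. hinge -> printer local (a opens: front rises)
    L=np.atleast_2d(L); c,s=np.cos(a),np.sin(a)
    return np.c_[97+c*L[:,0]+s*L[:,2], L[:,1], 89-s*L[:,0]+c*L[:,2]]
E
python3 - <<'E'
from h import *
T=lambda p:zt(p,(140,95),4.4); S=lambda p:zt(p,(250,200),4.8)
D=[("top",[-68,45,94],T((514,386))),("top",[-68,-30,94],T((649,374))),
("scene",[-68,-30,94],S((153,137))),("scene",[-68,45,94],S((276,113))),
("top",[-100,75,85],T((473,437))),("top",[-100,-75,85],T((726,427))),
("scene",[-100,-75,85],S((72,112))),("scene",[-100,75,85],S((310,68)))]
C=[("top",[-127,75,30],T((443,226))),("top",[-127,-75,30],T((720,206))),("top",[0,75,30],T((435,68))),("top",[0,-75,30],T((697,46))),
("scene",[-127,-75,30],S((105,188))),("scene",[-127,75,30],S((370,140))),("scene",[0,-75,30],S((140,415))),("scene",[0,75,30],S((408,362)))]
def f(p,full=False):
    r=[proj(n,pw(p,l))[0]-u for n,l,u in D]+[proj(n,pw(p,cov(l,p[3])))[0]-u for n,l,u in C]
    return np.array(r) if full else np.ravel(r)
s=least_squares(f,[700,-20,0,.6],loss="soft_l1"); print(s.x); print(f(s.x,1).round(1))
c=get_calibration
for n in("top","scene"):
    W=c(n)["world_to_cam"]; print(n,-W[:3,:3].T@W[:3,3])
B=[("top",l,T(u)) for l,u in zip([0,1,2,3],[(120,215),(257,340),(165,432),(33,308)])]+[("scene",l,S(u)) for l,u in zip([3,0,1,2],[(740,180),(683,262),(528,185),(590,92)])]
# corner order in top going: 0 = top(far x), 1 = right(-y), 2 = near, 3 = left(+y)
cor=np.array([[55,40,45],[55,-40,45],[-55,-40,45],[-55,40,45]],float)
for k in range(4):
    g=lambda p,full=False:(lambda r:np.array(r) if full else np.ravel(r))([proj(n,pw(p,cor[(l+k)%4]))[0]-u for n,l,u in B])
    for y0 in (0,1.5,3,-1.5):
        q=least_squares(g,[650,150,y0])
        if q.cost<60: print(k,q.x,q.cost); print(g(q.x,1).round(1).tolist())
for n,o,f_,wh in(("top",(140,95),0,(155,150,35,40)),("scene",0,0,(368,220,35,30))):
    im=cv2.imread(f"pics/{n}0.png"); x,y,w,h=wh
    z=cv2.resize(im[y:y+h,x:x+w],None,fx=14,fy=14,interpolation=cv2.INTER_CUBIC); z=cv2.normalize(z,None,0,255,cv2.NORM_MINMAX)
    cv2.imwrite(f"pics/rk_{n}.png",z)
E
```

```text
Traceback (most recent call last):
  File "h.py", line 6, in proj
    c=get_calibration(name); P=np.atleast_2d(P); q=P@c["world_to_cam"][:3,:3].T+c["world_to_cam"][:3,3]
ValueError: time passes only in moves, steps and waits
```

```bash
sed -i 's/^def proj/CAL={n:get_calibration(n) for n in ("top","scene")}\ndef proj/; s/c=get_calibration(name)/c=CAL[name]/' h.py
cat > fit.py <<'E'
from h import *
T=lambda p:zt(p,(140,95),4.4); S=lambda p:zt(p,(250,200),4.8)
D=[("top",[-68,45,94],T((514,386))),("top",[-68,-30,94],T((649,374))),
("scene",[-68,-30,94],S((153,137))),("scene",[-68,45,94],S((276,113))),
("top",[-100,75,85],T((473,437))),("top",[-100,-75,85],T((726,427))),
("scene",[-100,-75,85],S((72,112))),("scene",[-100,75,85],S((310,68)))]
C=[("top",[-127,75,30],T((443,226))),("top",[-127,-75,30],T((720,206))),("top",[0,75,30],T((435,68))),("top",[0,-75,30],T((697,46))),
("scene",[-127,-75,30],S((105,188))),("scene",[-127,75,30],S((370,140))),("scene",[0,-75,30],S((140,415))),("scene",[0,75,30],S((408,362)))]
def f(p,full=False):
    r=[proj(n,pw(p,l))[0]-u for n,l,u in D]+[proj(n,pw(p,cov(l,p[3])))[0]-u for n,l,u in C]
    return np.array(r) if full else np.ravel(r)
s=least_squares(f,[700,-20,0,.6],loss="soft_l1"); print(s.x); print(f(s.x,1).round(1).tolist())
for n in("top","scene"):
    W=CAL[n]["world_to_cam"]; print(n,-W[:3,:3].T@W[:3,3])
B=[("top",l,T(u)) for l,u in zip([0,1,2,3],[(120,215),(257,340),(165,432),(33,308)])]+[("scene",l,S(u)) for l,u in zip([3,0,1,2],[(740,180),(683,262),(528,185),(590,92)])]
cor=np.array([[55,40,45],[55,-40,45],[-55,-40,45],[-55,40,45]],float)
for k in range(4):
    g=lambda p,full=False:(lambda r:np.array(r) if full else np.ravel(r))([proj(n,pw(p,cor[(l+k)%4]))[0]-u for n,l,u in B])
    for y0 in (0,1.5,3,-1.5):
        q=least_squares(g,[650,150,y0])
        if q.cost<60: print(k,q.x,q.cost); print(g(q.x,1).round(1).tolist())
for n,wh in(("top",(155,150,35,40)),("scene",(368,220,35,30))):
    im=cv2.imread(f"pics/{n}0.png"); x,y,w,h=wh
    z=cv2.resize(im[y:y+h,x:x+w],None,fx=14,fy=14,interpolation=cv2.INTER_CUBIC); z=cv2.normalize(z,None,0,255,cv2.NORM_MINMAX)
    cv2.imwrite(f"pics/rk_{n}.png",z)
E
python3 fit.py
```

```text
[ 6.60082826e+02  7.44255499e+00  1.36884432e-01 -1.29552964e+01]
[[0.9, -41.0], [0.5, -41.5], [5.5, 32.3], [6.5, 31.6], [-0.3, -37.8], [2.5, -42.1], [3.6, 32.0], [6.4, 30.0], [4.2, -15.0], [0.5, -16.8], [-0.1, -30.3], [1.0, -31.7], [2.4, 40.9], [0.2, 39.2], [5.8, 28.6], [7.2, 26.5]]
top [ 284.95731624  -29.85241263 1385.760449  ]
scene [1117.92546675 -116.29644306 1236.66819463]
1 [523.96749668 258.64357414   0.86323143] 9.704134130708919
[[0.9, -1.4], [1.0, -1.4], [0.3, 0.9], [-0.9, 0.4], [1.2, -1.3], [0.5, 1.9], [-0.3, -1.6], [0.0, -1.5]]
1 [523.96749674 258.64357415   0.86323148] 9.704134130707143
[[0.9, -1.4], [1.0, -1.4], [0.3, 0.9], [-0.9, 0.4], [1.2, -1.3], [0.5, 1.9], [-0.3, -1.6], [0.0, -1.5]]
1 [523.96749681 258.64357415   0.86323159] 9.704134130741892
[[0.9, -1.4], [1.0, -1.4], [0.3, 0.9], [-0.9, 0.4], [1.2, -1.3], [0.5, 1.9], [-0.3, -1.6], [0.0, -1.5]]
1 [523.9674967  258.64357416   0.86323144] 9.704134130707338
[[0.9, -1.4], [1.0, -1.4], [0.3, 0.9], [-0.9, 0.4], [1.2, -1.3], [0.5, 1.9], [-0.3, -1.6], [0.0, -1.5]]
3 [523.96749692 258.64357419  -2.27836093] 9.704134130857936
[[0.9, -1.4], [1.0, -1.4], [0.3, 0.9], [-0.9, 0.4], [1.2, -1.3], [0.5, 1.9], [-0.3, -1.6], [0.0, -1.5]]
3 [523.96749668 258.64357415   4.00482407] 9.704134130711351
[[0.9, -1.4], [1.0, -1.4], [0.3, 0.9], [-0.9, 0.4], [1.2, -1.3], [0.5, 1.9], [-0.3, -1.6], [0.0, -1.5]]
3 [523.96749669 258.64357415   4.00482406] 9.70413413071218
[[0.9, -1.4], [1.0, -1.4], [0.3, 0.9], [-0.9, 0.4], [1.2, -1.3], [0.5, 1.9], [-0.3, -1.6], [0.0, -1.5]]
3 [523.96749673 258.64357413  -2.27836117] 9.704134130707844
[[0.9, -1.4], [1.0, -1.4], [0.3, 0.9], [-0.9, 0.4], [1.2, -1.3], [0.5, 1.9], [-0.3, -1.6], [0.0, -1.5]]
```

View pics/rk_top.png

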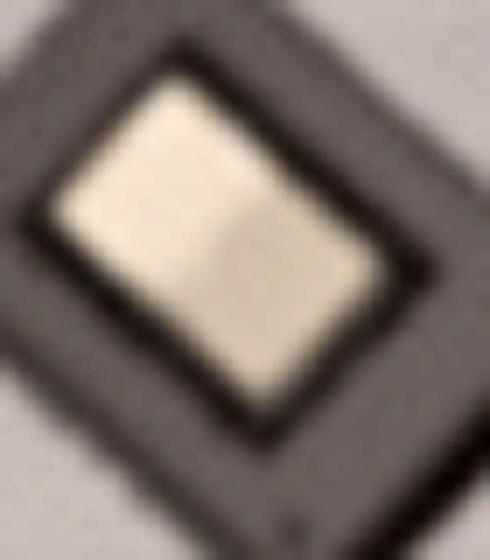

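View pics/rk_scene.png

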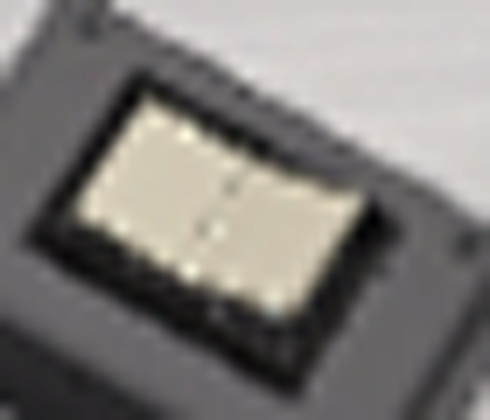

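```bash
sed -i 's/^s=least.*/s=least_squares(f,[600,20,0,.6],bounds=([300,-200,-1,0.2],[900,200,1,1.0])); print(s.x); print(f(s.x,1).round(1).tolist())/' fit.py
cat >> fit.py <<'E'
p=s.x
print("D only",least_squares(lambda q:f(np.r_[q,p[3]])[:16],p[:3]).x)
print("deck front mid",pw(p,[-100,0,85]),"feed",pw(p,[-68,-30,94]),"round",pw(p,[-68,45,94]),"push",pw(p,cov([-105,0,30],p[3])),"shut",pw(p,cov([-105,0,30],0)))
b=[523.97,258.64,.8632]
# rocker corners from top/scene under hypotheses
def rk(sg):
    c,s=np.cos(.4),np.sin(.4); x=26*c-3*s; z=52+26*s+3*c
    return np.array([[x,16,z],[x,-16,z],[-26,-16,55],[-26,16,55]])*[sg,sg,1]
for sg in(1,-1):
    print(sg,"top",proj("top",pw(b,rk(sg))).round(1).tolist(),"scene",proj("scene",pw(b,rk(sg))).round(1).tolist())
print("meas top",[zt(q,(155,150),14).round(1).tolist() for q in((175,72),(50,210),(262,405),(388,262))])
print("meas scene",[zt(q,(368,220),14).round(1).tolist() for q in((148,92),(75,215),(288,318),(372,195))])
E
python3 fit.py | grep -v "^[13] "
```

```text
[5.58566421e+02 3.07406604e+00 1.07954330e-01 5.31962721e-01]
[[0.5, -0.6], [0.5, -0.3], [0.7, -0.6], [0.9, -0.2], [-1.3, 2.3], [2.3, -0.4], [-0.1, -0.7], [1.1, -0.6], [-0.6, 0.6], [1.6, 0.0], [0.3, -1.4], [2.0, -1.2], [-0.1, -0.6], [0.9, -0.8], [1.1, 0.5], [1.2, 0.6]]
top [ 284.95731624  -29.85241263 1385.760449  ]
scene [1117.92546675 -116.29644306 1236.66819463]
[[0.9, -1.4], [1.0, -1.4], [0.3, 0.9], [-0.9, 0.4], [1.2, -1.3], [0.5, 1.9], [-0.3, -1.6], [0.0, -1.5]]
[[0.9, -1.4], [1.0, -1.4], [0.3, 0.9], [-0.9, 0.4], [1.2, -1.3], [0.5, 1.9], [-0.3, -1.6], [0.0, -1.5]]
[[0.9, -1.4], [1.0, -1.4], [0.3, 0.9], [-0.9, 0.4], [1.2, -1.3], [0.5, 1.9], [-0.3, -1.6], [0.0, -1.5]]
[[0.9, -1.4], [1.0, -1.4], [0.3, 0.9], [-0.9, 0.4], [1.2, -1.3], [0.5, 1.9], [-0.3, -1.6], [0.0, -1.5]]
[[0.9, -1.4], [1.0, -1.4], [0.3, 0.9], [-0.9, 0.4], [1.2, -1.3], [0.5, 1.9], [-0.3, -1.6], [0.0, -1.5]]
[[0.9, -1.4], [1.0, -1.4], [0.3, 0.9], [-0.9, 0.4], [1.2, -1.3], [0.5, 1.9], [-0.3, -1.6], [0.0, -1.5]]
[[0.9, -1.4], [1.0, -1.4], [0.3, 0.9], [-0.9, 0.4], [1.2, -1.3], [0.5, 1.9], [-0.3, -1.6], [0.0, -1.5]]
[[0.9, -1.4], [1.0, -1.4], [0.3, 0.9], [-0.9, 0.4], [1.2, -1.3], [0.5, 1.9], [-0.3, -1.6], [0.0, -1.5]]
D only [5.59493262e+02 1.86127431e+00 9.52311125e-02]
deck front mid [[459.14856222  -7.70041061  85.        ]] feed [[494.19462004 -34.07793573  94.        ]] round [[486.11376255  40.48545839  94.        ]] push [[580.16633252   5.41497083 168.11310636]] shut [[550.61299234   2.21210791 119.        ]]
-1 top [[181.9, 167.6], [173.1, 177.0], [160.0, 164.9], [168.7, 155.6]] scene [[374.1, 233.0], [379.4, 225.1], [393.3, 235.2], [388.2, 243.2]]
meas top [[167.0, 154.7], [158.1, 164.5], [173.2, 178.5], [182.2, 168.2]]
meas scene [[378.1, 226.1], [372.9, 234.9], [388.1, 242.2], [394.1, 233.5]]
```

```bash
cat >> h.py <<'E'
PR=[558.57,3.07,.104]; BX=[523.97,258.64,.8632]
def tool(targets):
    """targets: (x,y,z,yaw of tool x deg or None)"""
    o=get_obs(); R0=R.from_rotvec(o["orientation"]); M=R0.as_matrix()
    print("t %.2f pos %s yaw %.1f tilt %.2f F %s op %.1f"%(o["t"],o["position"].round(1),np.degrees(np.arctan2(M[1,0],M[0,0])),np.degrees(np.arccos(-M[2,2])),o["wrist_force"].round(1),o["opening"]), "q",o["joints"].round(2))
    for x,y,z,w in targets:
        d=M.T@(np.array([x,y,z])-o["position"])/10
        if w is None: w=np.degrees(np.arctan2(M[1,0],M[0,0]))
        c,s=np.cos(np.radians(w)),np.sin(np.radians(w))
        G=np.array([[c,s,0],[s,-c,0],[0,0,-1]]).T
        rv=R.from_matrix(M.T@G).as_rotvec()
        print(d.round(2).tolist(),rv.round(3).tolist())
E
python3 - <<'E'
from h import *
a=pw(PR,[24,0,215])[0]; b=pw(PR,[24,0,195])[0]
print(a)
tool([(176,-599,260,None),(*a,-80)])
c,s=np.cos(.4),np.sin(.4); x=26*c-3*s; z=52+26*s+3*c
L=np.array([[x,16,z],[x,-16,z],[-26,-16,55],[-26,16,55]])
print("sg+ top",proj("top",pw(BX,L)).round(1).tolist(),"scene",proj("scene",pw(BX,L)).round(1).tolist())
E
```

```text
[582.44032494   5.56150298 215.        ]
t 0.10 pos [ 176.1 -599.2  230.4] yaw -73.6 tilt 0.10 F [-0.7  0.6 -0.4] op 85.6 q [ 1.22  0.38  0.02  1.37 -0.01  1.39 -0.05]
[-0.03, 0.01, -2.96] [0.0, 0.002, 0.0]
[-46.56, -56.04, 1.62] [0.0, 0.002, 0.111]
sg+ top [[160.0, 165.0], [168.8, 155.7], [183.6, 169.2], [174.9, 178.5]] scene [[393.1, 233.0], [388.0, 241.1], [372.5, 234.1], [377.8, 226.2]]
```

play_rows(
  rows=[0, 0, -2, 0, 0, 0, 0, -1.5, -1.8, -3, 0, 0, 0, 0, -4, -4.8, -3, 0, 0, 0, 0, -6.2, -7.5, -3, 0, 0, 0, 0, -8.4, -10, -3, 0, 0, 0, 0, -10.5, -12.6, -3, 0, 0, 0, 0, -12.6, -15.2, -3, 0, 0, 0, 0, -14.5, -17.5, -3, 0, 0, 0, 0],
  squeeze=30,
)

```text
t: 0.77
position: [304.2, -408.6, 260.4]
orientation: [-2.515, 1.88, 0.003]
wrist_force: [0.9, 0.1, 1.6]
opening: 0.1
```

```bash
python3 - <<'E'
from h import *
a=pw(PR,[24,0,230])[0]
tool([(*a,-80)])
E
```

```text
t 0.77 pos [ 304.2 -408.6  260.4] yaw -73.6 tilt 0.13 F [0.9 0.1 1.6] op 0.1 q [ 0.98  0.13 -0.12  1.63  0.01  1.39 -0.43]
[-31.85, -38.41, 3.11] [0.0, 0.002, 0.112]
```

play_rows(
  rows=[-2, -2.4, 0, 0, 0, 0, 0, -4, -4.8, 0, 0, 0, 0, 0, -6.2, -7.5, 0, 0, 0, 0.03, 0, -8.4, -10.1, 0, 0, 0, 0.05, 0, -10.6, -12.8, 0, 0, 0, 0.07, 0, -12.8, -15.4, 0, 0, 0, 0.09, 0, -15, -18.1, 0, 0, 0, 0.11, 0, -17.2, -20.7, 0, 0, 0, 0.11, 0],
)

```text
t: 1.43
position: [454.5, -183.4, 260.6]
orientation: [-2.407, 2.017, 0.004]
wrist_force: [0.8, -0.0, -0.0]
opening: 0.1
```

```bash
python3 - <<'E'
from h import *
a=pw(PR,[24,0,230])[0]
tool([(*a,-80)])
E
```

```text
t 1.43 pos [ 454.5 -183.4  260.6] yaw -79.9 tilt 0.15 F [ 0.8 -0.  -0. ] op 0.1 q [ 0.66  0.1  -0.36  1.66  0.03  1.39 -1.11]
[-16.37, -15.9, 3.09] [0.001, 0.002, 0.001]
```

play_rows(
  rows=[-2.2, -2.2, 0, 0, 0, 0, 0, -4.5, -4.4, 0, 0, 0, 0, 0, -6.9, -6.7, 0, 0, 0, 0, 0, -9.3, -9.0, 0, 0, 0, 0, 0, -11.7, -11.3, 0.8, 0, 0, 0, 0, -14, -13.6, 1.7, 0, 0, 0, 0, -15.8, -15.3, 2.6, 0, 0, 0, 0, -16.4, -15.9, 3.1, 0, 0, 0, 0],
)

```text
t: 2.1
position: [582.8, 10.7, 228.1]
orientation: [-2.412, 2.011, 0.008]
wrist_force: [-0.2, 0.4, -0.2]
opening: 0.1
```

```bash
python3 - <<'E'
from h import *
for n in("scene","top"): cv2.imwrite(f"pics/{n}1.png",capture(n))
im=cv2.imread("pics/top1.png")[60:215,140:340]; im2=cv2.imread("pics/scene1.png")[140:310,230:430]
cv2.imwrite("pics/z1.png",np.vstack([cv2.resize(im,(400,310),interpolation=cv2.INTER_CUBIC),cv2.resize(im2,(400,340)) [:290]]))
tool([(*pw(PR,[24-28*k,0,185-66*k])[0],-80) for k in (0,.25,.5,.75,1)])
E
```

```text
t 2.20 pos [581.9   7.8 228.1] yaw -79.7 tilt 0.31 F [-0.6 -0.2  0.3] op 0.1 q [ 0.32  0.34 -0.51  1.48  0.16  1.37 -1.58]
[0.25, -0.03, 4.31] [0.004, 0.004, 0.005]
[0.21, 0.66, 5.96] [0.004, 0.004, 0.005]
[0.16, 1.35, 7.61] [0.004, 0.004, 0.005]
[0.11, 2.05, 9.26] [0.004, 0.004, 0.005]
[0.07, 2.74, 10.92] [0.004, 0.004, 0.005]
```

View pics/z1.png

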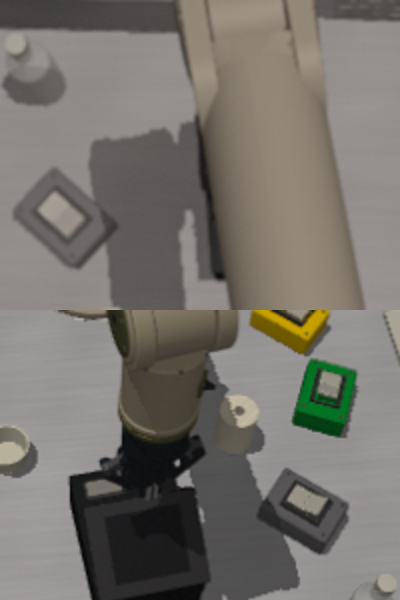

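The arm hides the printer in the top view. In the scene view the closed fingertips are above the front of the raised cover, near scene (306,232), as planned. Next I'll press the cover down along its arc.

play_rows(
  rows=[0.2, 0, 1.5, 0, 0, 0, 0, 0.2, 0, 3, 0, 0, 0, 0, 0.2, 0, 4.2, 0, 0, 0, 0, 0.2, 0.2, 5, 0, 0, 0, 0, 0.2, 0.5, 5.7, 0, 0, 0, 0, 0.2, 0.8, 6.4, 0, 0, 0, 0, 0.2, 1.1, 7.1, 0, 0, 0, 0, 0.2, 1.4, 7.7, 0, 0, 0, 0],
)

```text
t: 2.87
position: [567.9, 3.4, 151.1]
orientation: [-2.411, 2.014, 0.007]
wrist_force: [-1.3, 0.8, 2.6]
opening: -0.3
```

```bash
python3 - <<'E'
from h import *
tool([(*pw(PR,[24-28*k,0,185-66*k])[0],-80) for k in (0.5,.75,.95,1)])
E
```

```text
t 2.87 pos [567.9   3.4 151.1] yaw -79.8 tilt 0.27 F [-1.3  0.8  2.6] op -0.3 q [ 0.34  0.36 -0.5   1.62  0.18  1.21 -1.59]
[-0.06, -0.07, -0.09] [0.003, 0.004, 0.004]
[-0.11, 0.62, 1.56] [0.003, 0.004, 0.004]
[-0.15, 1.18, 2.88] [0.003, 0.004, 0.004]
[-0.16, 1.32, 3.21] [0.003, 0.004, 0.004]
```

play_rows(
  rows=[-0.1, 0.2, 0.5, 0, 0, 0, 0, -0.1, 0.4, 1, 0, 0, 0, 0, -0.1, 0.6, 1.5, 0, 0, 0, 0, -0.1, 0.8, 2, 0, 0, 0, 0, -0.1, 1.0, 2.4, 0, 0, 0, 0, -0.1, 1.1, 2.7, 0, 0, 0, 0, -0.1, 1.2, 2.9, 0, 0, 0, 0, -0.1, 1.2, 3.0, 0, 0, 0, 0],
)

```text
t: 3.53
position: [555.6, 2.5, 120.8]
orientation: [-2.411, 2.014, 0.008]
wrist_force: [-1.1, -0.4, 1.8]
opening: 0.2
```

```bash
python3 - <<'E'
from h import *
tool([(*pw(PR,[-4,0,z])[0],-80) for z in (119,117)])
E
```

```text
t 3.53 pos [555.6   2.5 120.8] yaw -79.7 tilt 0.30 F [-1.1 -0.4  1.8] op 0.2 q [ 0.34  0.36 -0.5   1.69  0.18  1.14 -1.6 ]
[-0.04, 0.1, 0.18] [0.003, 0.004, 0.004]
[-0.03, 0.1, 0.38] [0.003, 0.004, 0.004]
```

play_rows(
  rows=[0, 0, 0.1, 0, 0, 0, 0, 0, 0, 0.2, 0, 0, 0, 0, 0, 0, 0.3, 0, 0, 0, 0, 0, 0, 0.3, 0, 0, 0, 0],
)

```text
t: 3.87
position: [555.4, 2.4, 119.0]
orientation: [2.411, -2.014, -0.008]
wrist_force: [-7.7, 0.3, 13.8]
opening: 0.2
```

play_rows(
  rows=[0, 0, 0.2, 0, 0, 0, 0, 0, 0, 0.2, 0, 0, 0, 0, 0, 0, 0.2, 0, 0, 0, 0],
)

```text
t: 4.12
position: [555.4, 2.4, 119.0]
orientation: [2.411, -2.013, -0.006]
wrist_force: [-9.5, -1.0, 17.3]
opening: -0.2
```

```bash
python3 - <<'E'
from h import *
tool([(*pw(BX,[22,0,z])[0],w) for z,w in ((190,-41),(85,-41),(75,-41),(55,-41))])
print(pw(BX,[20,0,0]))
E
```

```text
t 4.12 pos [555.4   2.4 119. ] yaw -79.7 tilt 0.22 F [-9.5 -1.  17.3] op -0.2 q [ 0.34  0.36 -0.5   1.7   0.19  1.13 -1.6 ]
[-27.18, -3.15, -7.05] [0.002, 0.003, -0.676]
[-27.15, -3.18, 3.45] [0.002, 0.003, -0.676]
[-27.15, -3.18, 4.45] [0.002, 0.003, -0.676]
[-27.15, -3.19, 6.45] [0.002, 0.003, -0.676]
[[536.97018071 273.83852958   0.        ]]
```

play_rows(
  rows=[0, 0, -2, 0, 0, 0, 0, 0, 0, -4.5, 0, 0, 0, 0, -1, 0, -7, 0, 0, -0.05, 0, -3.5, -0.3, -8, 0, 0, -0.15, 0, -6.5, -0.6, -8, 0, 0, -0.25, 0, -9.5, -0.9, -8, 0, 0, -0.35, 0, -12.5, -1.3, -8, 0, 0, -0.45, 0, -15.5, -1.7, -8, 0, 0, -0.55, 0],
)

```text
t: 4.78
position: [544.8, 158.9, 199.5]
orientation: [-2.87, 1.277, 0.005]
wrist_force: [-0.0, 0.9, -1.1]
opening: -0.1
```

```bash
python3 - <<'E'
from h import *
for n in("scene","top"): cv2.imwrite(f"pics/{n}2.png",capture(n))
im=cv2.imread("pics/top2.png")[60:215,140:340]; im2=cv2.imread("pics/scene2.png")[140:310,230:430]
cv2.imwrite("pics/z2.png",np.hstack([cv2.resize(im,(400,310),interpolation=cv2.INTER_CUBIC),cv2.resize(im2,(400,340))[:310]]))
tool([(*pw(BX,[22,0,z])[0],w) for z,w in ((190,-41),(85,-41),(75,-41),(55,-41))])
E
```

```text
t 4.88 pos [543.2 164.5 199.6] yaw -47.5 tilt 0.36 F [0.2 0.3 0.4] op -0.2 q [ 0.18  0.35 -0.67  1.56  0.22  1.31 -1.34]
[-8.51, -7.12, 1.02] [-0.001, 0.006, -0.114]
[-8.44, -7.11, 11.52] [-0.001, 0.006, -0.114]
[-8.44, -7.11, 12.52] [-0.001, 0.006, -0.114]
[-8.43, -7.11, 14.52] [-0.001, 0.006, -0.114]
```

View pics/z2.png

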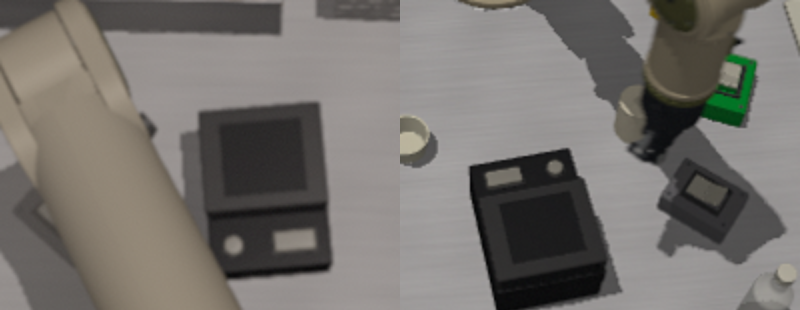

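The cover now looks shut in both views: the top view no longer shows the gap with the white paper strip. Next I'll move above the raised half of the rocker.

play_rows(
  rows=[-1.5, -1.2, 0, 0, 0, -0.03, 0, -3.5, -2.9, 0, 0, 0, -0.06, 0, -5.5, -4.6, 1, 0, 0, -0.09, 0, -7.3, -6.1, 3, 0, 0, -0.11, 0, -8.4, -7.0, 5.5, 0, 0, -0.11, 0, -8.4, -7.1, 8, 0, 0, -0.11, 0, -8.4, -7.1, 10, 0, 0, -0.11, 0, -8.4, -7.1, 10.2, 0, 0, -0.11, 0],
)

```text
t: 5.55
position: [536.6, 273.3, 93.7]
orientation: [2.939, -1.106, -0.015]
wrist_force: [-0.4, -0.6, -1.6]
opening: -0.1
```

```bash
python3 - <<'E'
from h import *
im2=capture("scene"); cv2.imwrite("pics/scene3.png",im2)
im2=im2[200:280,340:440]
cv2.imwrite("pics/z3.png",cv2.resize(im2,(800,600),interpolation=cv2.INTER_CUBIC))
tool([(*pw(BX,[22,0,z])[0],w) for z,w in ((65,-41),(55,-41))])
o=get_obs();print(proj("scene",o["position"]), proj("scene",pw(BX,[22.8,0,64.9])))
E
```

```text
t 5.60 pos [537.4 273.5  95.5] yaw -41.3 tilt 0.47 F [ 0.4 -0.8 -0.4] op -0.0 q [-0.02  0.53 -0.67  1.58  0.34  1.16 -1.49]
[-0.03, -0.21, 3.05] [0.003, 0.008, -0.005]
[-0.02, -0.21, 4.05] [0.003, 0.008, -0.005]
[[391.96087191 231.61706539]] [[390.55863887 237.02178246]]
```

View pics/z3.png

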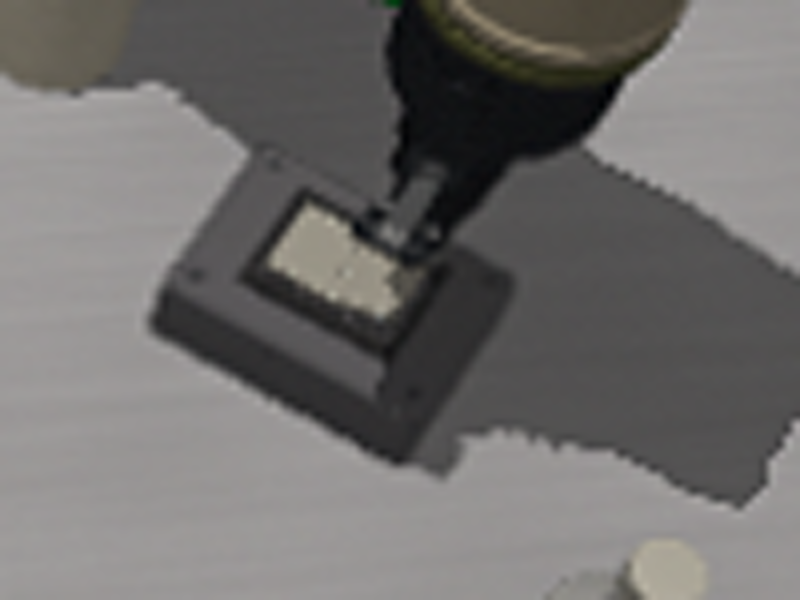

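The tip is at scene (390,233), within about 2 px of where I predicted. Moving straight down will land it on the outer part of the raised rocker half.

play_rows(
  rows=[0, -0.1, 1, 0, 0, 0, 0, 0, -0.1, 2, 0, 0, 0, 0, 0, -0.1, 2.7, 0, 0, 0, 0, 0, -0.1, 3.1, 0, 0, 0, 0, 0, -0.1, 3.4, 0, 0, 0, 0, 0, -0.1, 3.7, 0, 0, 0, 0, 0, -0.1, 3.9, 0, 0, 0, 0, 0, -0.1, 3.9, 0, 0, 0, 0],
)

```text
t: 6.27
position: [538.5, 275.1, 57.2]
orientation: [-2.938, 1.106, 0.011]
wrist_force: [2.2, 1.9, 4.2]
opening: 0.1
```

play_rows(
  rows=[0, 0, 0.1, 0, 0, 0, 0, 0, 0, 0.2, 0, 0, 0, 0, 0, 0, 0.3, 0, 0, 0, 0, 0, 0, 0.4, 0, 0, 0, 0, 0, 0, 0.4, 0, 0, 0, 0],
)

```text
t: 6.68
position: [538.9, 275.4, 54.9]
orientation: [-2.938, 1.106, 0.009]
wrist_force: [-2.8, -1.8, 16.0]
opening: 0.0
```

play_rows(
  rows=[0, 0, 0.1, 0, 0, 0, 0, 0, 0, -1, 0, 0, 0, 0, 0, 0, -3.5, 0, 0, 0, 0, 0, 0, -7, 0, 0, 0, 0, 0.5, 1, -10, 0, 0, 0.1, 0, 2, 3.5, -11, 0, 0, 0.2, 0, 4, 6, -11, 0, 0, 0.3, 0, 4.6, 7, -11, 0, 0, 0.35, 0],
)

```text
t: 7.35
position: [528.2, 187.1, 165.2]
orientation: [2.694, -1.615, -0.007]
wrist_force: [0.5, -0.8, -0.6]
opening: 0.0
```

```bash
python3 - <<'E'
from h import *
for n in("scene","top"): cv2.imwrite(f"pics/{n}4.png",capture(n))
im=cv2.imread("pics/top4.png")[95:215,140:320]; im2=cv2.imread("pics/scene4.png")[200:310,250:415]
cv2.imwrite("pics/z4a.png",cv2.resize(im,None,fx=4.4,fy=4.4,interpolation=cv2.INTER_CUBIC))
cv2.imwrite("pics/z4b.png",cv2.resize(im2,None,fx=4.8,fy=4.8,interpolation=cv2.INTER_CUBIC))
tool([(*pw(PR,[-68,-30,z])[0],-84) for z in (160,100)])
E
```

```text
t 7.45 pos [527.7 187.9 164.5] yaw -61.7 tilt 0.32 F [ 0.   0.5 -0.2] op -0.0 q [ 0.11  0.36 -0.63  1.62  0.21  1.24 -1.64]
[17.93, 13.48, 0.43] [0.005, 0.003, 0.389]
[17.95, 13.45, 6.43] [0.005, 0.003, 0.389]
```

View pics/z4a.png

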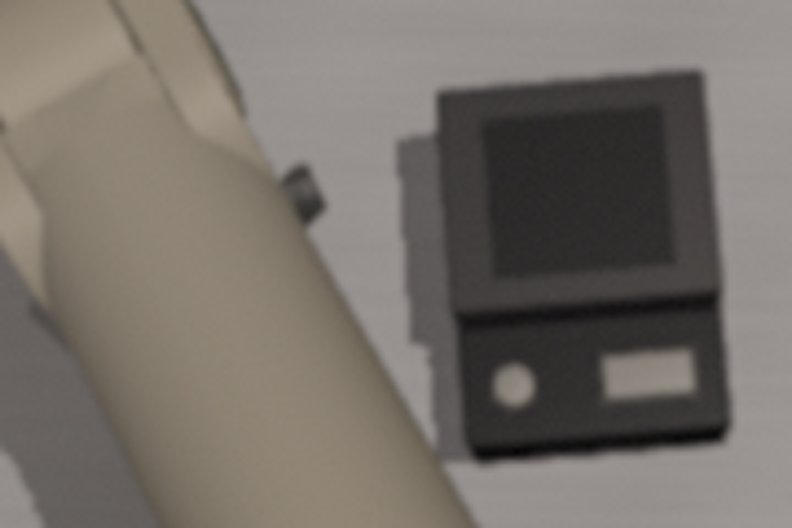

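View pics/z4b.png

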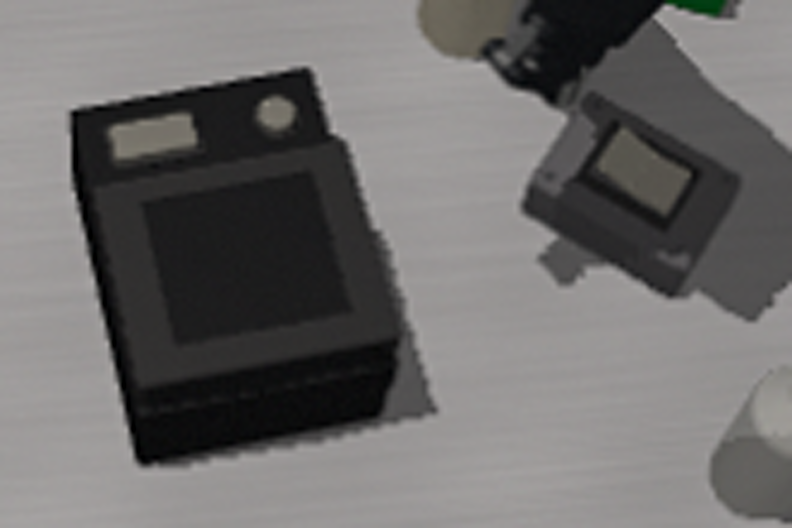

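The cover stays shut. In the scene zoom the rocker's left half is now raised and its right half level, and the box hasn't shifted. Next is the feed key.

play_rows(
  rows=[1.8, 1.3, 0, 0, 0, 0.05, 0, 4.5, 3.4, 0, 0, 0, 0.1, 0, 7.5, 5.6, 0, 0, 0, 0.17, 0, 10.5, 7.9, 0, 0, 0, 0.24, 0, 13.5, 10.1, 0, 0, 0, 0.31, 0, 16.2, 12.2, 0, 0, 0, 0.37, 0, 17.7, 13.3, 0, 0, 0, 0.39, 0, 17.9, 13.5, 0.4, 0, 0, 0.39, 0],
)

```text
t: 8.12
position: [493.3, -37.7, 160.5]
orientation: [2.326, -2.106, -0.007]
wrist_force: [0.1, -0.0, 1.2]
opening: -0.1
```

```bash
python3 - <<'E'
from h import *
im2=capture("scene"); cv2.imwrite("pics/scene5.png",im2)
im2=im2[190:280,240:360]
cv2.imwrite("pics/z5.png",cv2.resize(im2,(800,600),interpolation=cv2.INTER_CUBIC))
tool([(*pw(PR,[-68,-30,z])[0],-84) for z in (97,94,89)])
o=get_obs();print(proj("scene",o["position"]), proj("scene",pw(PR,[-68,-30,94])))
E
```

```text
t 8.17 pos [493.  -35.6 159.3] yaw -84.2 tilt 0.41 F [-0.6  0.1 -1.7] op -0.1 q [ 0.43  0.19 -0.47  1.8   0.09  1.18 -1.54]
[-0.15, -0.17, 6.23] [0.007, 0.002, -0.003]
[-0.15, -0.17, 6.53] [0.007, 0.002, -0.003]
[-0.15, -0.18, 7.03] [0.007, 0.002, -0.003]
[[281.99259448 215.52617042]] [[282.30507492 227.4846849 ]]
```

View pics/z5.png

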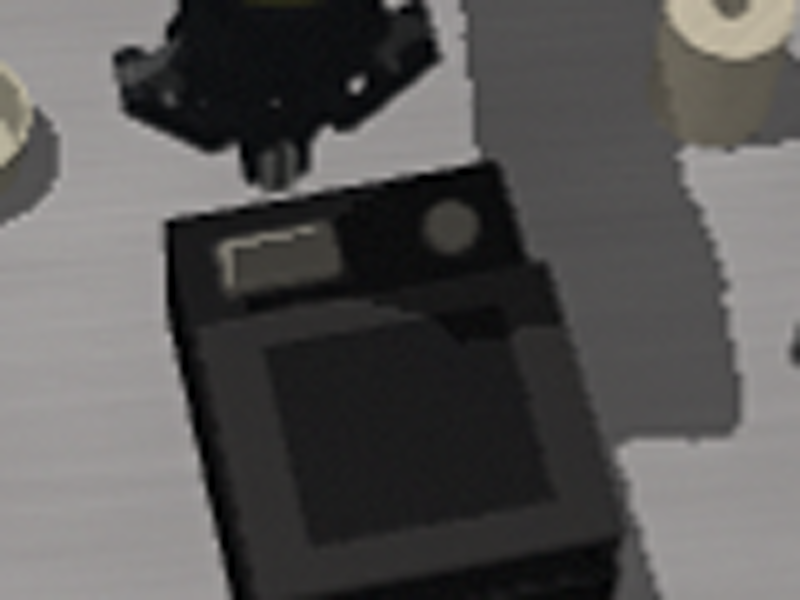

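The tip at scene (281,217) lines up above the feed key at about (282,228), well clear of the round key. I'll go down now.

play_rows(
  rows=[-0.1, -0.1, 1.5, 0, 0, 0, 0, -0.1, -0.1, 3, 0, 0, 0, 0, -0.1, -0.2, 4.5, 0, 0, 0, 0, -0.1, -0.2, 5.5, 0, 0, 0, 0, -0.1, -0.2, 6.2, 0, 0, 0, 0, -0.1, -0.2, 6.5, 0, 0, 0, 0, -0.1, -0.2, 6.8, 0, 0, 0, 0, -0.1, -0.2, 7, 0, 0, 0, 0],
)

```text
t: 8.83
position: [494.7, -33.5, 89.8]
orientation: [2.331, -2.102, -0.009]
wrist_force: [-1.5, 2.3, 4.2]
opening: 0.1
```

play_rows(
  rows=[0, 0, 0.1, 0, 0, 0, 0, 0, 0, 0.2, 0, 0, 0, 0, 0, 0, 0.3, 0, 0, 0, 0, 0, 0, 0.3, 0, 0, 0, 0, 0, 0, 0.3, 0, 0, 0, 0, 0, 0, 0.3, 0, 0, 0, 0, 0, 0, 0.3, 0, 0, 0, 0, 0, 0, 0.3, 0, 0, 0, 0],
)

```text
t: 9.5
position: [494.9, -33.4, 88.9]
orientation: [2.331, -2.102, -0.007]
wrist_force: [-10.5, 1.1, 20.0]
opening: 0.2
```

play_rows(
  rows=[0, 0, 0.2, 0, 0, 0, 0, 0, 0, 0.2, 0, 0, 0, 0, 0, 0, 0.2, 0, 0, 0, 0, 0, 0, 0.2, 0, 0, 0, 0, 0, 0, 0.2, 0, 0, 0, 0, 0, 0, 0.2, 0, 0, 0, 0, 0, 0, 0.2, 0, 0, 0, 0, 0, 0, 0.2, 0, 0, 0, 0],
)

```text
t: 10.17
position: [494.9, -33.4, 88.9]
orientation: [2.33, -2.102, -0.005]
wrist_force: [-11.0, 1.3, 20.1]
opening: 0.0
```

play_rows(
  rows=[0, 0, 0.15, 0, 0, 0, 0, 0, 0, 0.15, 0, 0, 0, 0, 0, 0, 0.15, 0, 0, 0, 0, 0, 0, 0.15, 0, 0, 0, 0, 0, 0, 0.15, 0, 0, 0, 0, 0, 0, 0.15, 0, 0, 0, 0],
)

```text
t: 10.67
position: [494.9, -33.4, 89.0]
orientation: [2.33, -2.101, -0.004]
wrist_force: [-9.3, 0.7, 15.1]
opening: 0.2
```

play_rows(
  rows=[0, 0, -0.3, 0, 0, 0, 0, 0, 0, -1.2, 0, 0, 0, 0, 0, 0, -3, 0, 0, 0, 0, 0, 0, -6, 0, 0, 0, 0, 0, 0, -9, 0, 0, 0, 0, 0, 1, -12, 0, 0, 0, 0, 0, 2, -14, 0, 0, 0, 0, 0, 2, -14, 0, 0, 0, 0],
)

```text
t: 11.33
position: [477.1, -35.6, 234.6]
orientation: [-2.332, 2.104, -0.007]
wrist_force: [1.1, 0.8, 0.8]
opening: 0.1
```

```bash
python3 - <<'E'
from h import *
for n in("scene","top"): cv2.imwrite(f"pics/{n}6.png",capture(n))
im=cv2.imread("pics/top6.png")[80:215,130:330]; im2=cv2.imread("pics/scene6.png")[190:310,240:420]
cv2.imwrite("pics/z6.png",np.vstack([cv2.resize(im,(400,270)),cv2.resize(im2,(480,320),interpolation=cv2.INTER_CUBIC)[:, :400]]))
tool([])
E
```

```text
t 11.43 pos [476.2 -35.7 230.4] yaw -84.1 tilt 0.14 F [-1.2  0.6 -0.4] op -0.1 q [ 0.45  0.09 -0.47  1.74  0.05  1.32 -1.5 ]
```

View pics/z6.png

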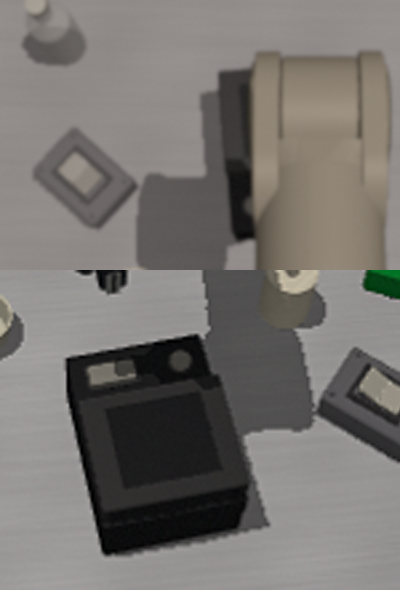

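View pics/scene6.png

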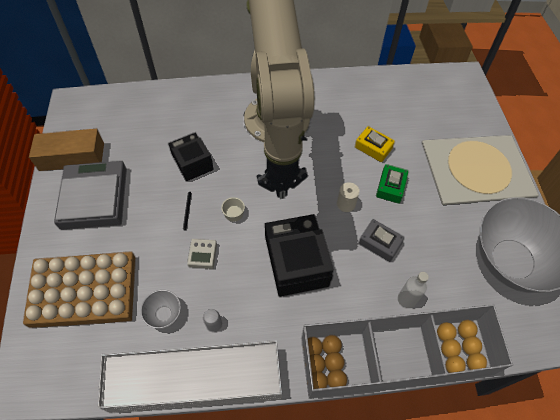

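In the last pictures the cover is shut at scene (298,255), the rocker's inner half is raised at (380,236), the keys are up and nothing else has moved. The tool is clear at z = 230 mm, so I'll hand in.

```bash
python3 - <<'E'
from cell import *
print(close_job())
E
```

```text
the job is handed in; nothing more can be done
None
```

I did the three steps in order and handed the job in at about 11.4 s of the 58 s allowed; the hand-in gave no verdict.

- **Cover:** I pushed it down until it stopped with its top at 119.0 mm, the height given for shut, at about 17 N. It still looked shut in the later pictures.
- **Power box:** I pressed the raised half of the rocker down to 54.9 mm, against 55 mm when level, at about 16 N. The pictures then showed the other half raised, and the box had not visibly moved.
- **Feed key:** I pressed it to 88.9 mm, against 89 mm when fully down, at 15 to 20 N. I held it there for well over a second, then lifted the tool straight off.

At the end the tool was clear at z = 230 mm with no force on the wrist, and the other things were where they had started. No check failed. I judged the keys being up, the box standing still and the other things being unmoved only from the pictures. The arm partly hid the printer in the last top view.

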